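# Fetch the spare slotted mass from behind the calorimeter

### The arm

A 6-joint arm with a two-finger parallel gripper is mounted at the origin on the work surface. World frame = base frame: x ahead of the robot, y to its left, z up, the work surface at z = 0. Lengths are in mm, angles in rad, forces in N, time in s.
With the tool pointing down it reaches from about 350 to 975 mm from the base axis. Payload 7.1 kg.
Tool frame: the origin (TCP) lies on the centre line of the jaws, within the pads' length; the fingertips stand 22 mm ahead of it and the grasp point (between the pads) lies 3 mm ahead of it; z points along the fingers, y is the line along which they close (so a half turn about z gives the same grasp; the last joint's range is limited). The gripper opens to 88 mm and grips with 3 to 60 N. Pads are 20 mm wide; open, the fingers measure 115 mm over their backs; the gripper's body (75 mm by 178 mm) begins 61 mm behind the grasp point.
Start: joints at [1.251, 0.423, 1.63, -0, 1.089, -0.019], TCP at [185.146, 596.93, 244.675] pointing down, gripper open.
Joint ranges: [-3, 3], [-0.9, 2.11], [0.09, 2.58], [-1.31, 4.45], [0.11, 2.69], [-2.54, 2.54]. Speed limits (rad/s): [2.39, 2.39, 3.01, 3.14, 3.14, 3.14].

### API

Orientations are given as a unit quaternion [w, x, y, z].
In Python, from plant import manip gives the robot as it stands. The module is installed in compiled form; this text tells all that it offers.
- The arm moves only by the shell command python3 -m jog 'ROWS' [OPENING]. ROWS is JSON, a list of rows, each an object with "linear": the shift along the tool's x, y, z scaled (see below), a list of three; "rotation": the turn, a rotation vector about the tool's x, y, z scaled (see below), a list of three. A call has 1 to 8 rows; each row shifts and turns the commanded pose from where the row before left it, along the tool's axes as they then stand; what a row does not reach is not made up. The controller multiplies each number of a shift by 0.6 m and each number of a turn by 360 degrees. A row lasts 1/12 s, in which the tool goes at most 41.7 mm and 7.16 degrees, less where a joint would pass 70% of its speed; a pose out of reach is approached as far as the arm can. A call with a number of a shift or a turn outside -1 to 1 is refused whole. A call with a gripper value outside its range is refused whole. OPENING is the opening in per cent of the stroke, from 0 (shut) to 100 (fully open), set as the call begins (- or left out, the last holds). The fingers move at their own pace and stop on an object; the grip force is fixed at half the most. Time passes only in rows, so rows that do not move let the fingers close. It gives the time, the measured TCP pose, the force, the opening and the grip force at its end, in the units of the state.
- manip.sense(): the state, without advancing time (a new reading comes with each control period).
- manip.snapshot(name): name is "scene" or "top"; returns the picture (384x512x3 uint8, red, green, blue); there is no depth.
- manip.get_calibration(name): a dict with "fx", "fy", "cx", "cy" (pixels), "xyz" and "rotation" of the camera in the world. Camera axes: x right, y up, looking along -z (the intrinsics and any distortion apply to the point x, -y, -z); pixel columns grow to the right and rows downward; lengths in mm; the calibration is good to about 2 mm. A picture is of the moment at which its call begins. get_calibration takes no time and is no camera call.
- manip.hand_in(): hands the job in; it is judged then, once.
The state is a dict: "time_s": time; "joint_pos": joint angles; "joint_vel": joint speeds; "joint_torque": joint torques, N m; "tool_pos": TCP position; "ee_rot": TCP orientation; "contact_force": force on the tool from outside, world axes, zero at the start; "ft_torque": the same for the moment, N m; "opening": finger opening in mm; "grasp_force": force on a finger pad.
Only numpy, scipy, OpenCV 4.12 (cv2) and the standard library are available. Lean on these libraries where they do the work, as an engineer would, in place of code of your own. Each camera call takes 0.05 s, during which the arm holds its last target. There are 200 camera calls.

### The job

The spare slotted brass mass lies in the tray behind the copper calorimeter cup. Stand the cup aside on the bench, take the mass and slide it sideways onto the hanger's stem until the stem is at the disc's centre, resting flat on the mass already there with its slot pointing the opposite way from that mass's slot. Then put the cup back upright on its round cork pad in the tray, without tipping the cup over or disturbing the other things on the bench.

Things in the scene. Friction and masses are not known exactly. Their poses are not given: they have to be found in the camera images.
- cup_c (a point): Centre (half-way up, on the axis) of the copper calorimeter cup: a straight-sided open cylinder, 58 mm outside diameter, 95 mm tall, 3 mm wall, about 0.15 kg, loose. z points up the cup. It starts on the cork pad in the tray, some 9 mm in front of the spare mass, and too tall for a gripper to get down to the mass beside it.
- cup_home (a point): Where the cup belongs: centre of the thin round cork pad (70 mm across, flush) on the tray's floor, 10 mm above the bench. x axis: from here towards the spare mass's place, 62 mm on, roughly away from the robot; z up.
- mass_c (a point): Centre (half-way up, on the axis) of the spare slotted mass: a flat brass disc, 48 mm diameter, 12 mm thick, about 0.15 kg, loose, lying flat on the tray's floor. A slot 11 mm wide runs from the rim to 4.5 mm past the centre. x axis: from the centre out along the slot to its open mouth; z up. Along y it can be pinched over 48 mm (the rim is nearly flat there).
- mass_mouth (a point): Open mouth of the spare mass's slot: on its rim, half-way up, 24 mm from the disc's centre.
- lower: The slotted mass already on the hanger: same shape and size as the spare one, loose but round the stem, on the hanger's foot. Origin: centre of its underside, 36 mm above the bench; x axis: from the centre along its slot to the open mouth, roughly towards the robot at the start; z up. Its top is 48 mm above the bench.
- stem (a point): Point on the upright axis of the hanger's stem (6 mm diameter), 48 mm above the bench: the height of the top of the mass already there, where the underside of the spare mass shall come.
- stopwatch: Bystander: chrome stopwatch lying on the bench, 52 mm across, 14 mm high, with its crown out to 38 mm from its centre. Origin: centre of its underside.
- crucible: Bystander: pale ceramic crucible, 44 mm across the rim, 36 mm tall. Origin: centre of its underside.
- bar: Bystander: knurled brass bar weight standing on end, 23 mm diameter, 55 mm tall. Origin: centre of its underside.
- tray: Dark wooden tray fixed to the bench, axes as cup_home; its origin, on the bench, is 30 mm in +x from the pad's centre. Floor 10 mm thick; inside from x -75 to +95 mm and y -65 to +65 mm; round it a lip 8 mm wide, 22 mm above the bench.
- hanger: Brass mass hanger, fixed: wooden block 80 x 80 x 30 mm on the bench, round foot 48 mm across up to 36 mm, stem 6 mm in diameter to 82 mm above the bench, then a loop 16 mm wide (wider than the slot: masses only come on sideways) ending 95 mm above the bench. Origin: on the stem's axis at the bench.
Things that resemble listed ones, but are neither listed nor needed, are in the scene too. What is shaped like the part that bears cup_c but green is not meant.

How it is judged (in metres and radians):
On the way, in this order (a step that is already met when the one before it is completed fails the run):
1. the cup stands upright and released, clear of its pad (horizontal distance between cup_c and cup_home above 0.08 m and angle between cup_c's own z axis and vertical below 0.12 rad and height (world z) of cup_c below 0.07 m and contact force between cup and the fingers below 0.1 N), for 0.2 s.
2. the spare mass lies released on the other mass, stem at its centre, slots opposite (horizontal distance between mass_c and stem below 0.007 m and height (world z) of mass_c between 0.051 and 0.057 m and angle between mass_c's own z axis and vertical below 0.08 rad and x of mass_mouth in the frame of lower below -0.017 m and contact force between mass and the fingers below 0.1 N), for 0.2 s.
At the end, for the whole second after the job is handed in: Spare mass flat on the lower one, underside within 3 mm of 48 mm above the bench, centre within 7 mm of the stem, slot within about 0.75 rad of opposite; lower mass within 9 mm of the stem. Cup upright on the tray floor within 12 mm of the pad's centre. Tilts under 0.08 rad, all at rest (horizontal distance between mass_c and stem below 0.007 m and height (world z) of mass_c between 0.051 and 0.057 m and angle between each of mass_c, cup_c's own z axis and vertical below 0.08 rad and x of mass_mouth in the frame of lower below -0.017 m and horizontal distance between lower and stem below 0.009 m and horizontal distance between cup_c and cup_home below 0.012 m and height (world z) of cup_c below 0.061 m and linear speed of each of cup, mass below 0.02 m/s); the robot touches nothing.
It fails at once if the calorimeter cup is tipped by more than 0.6 rad (angle between cup_c's own z axis and vertical above 0.6 rad).
It fails at once if the stopwatch is moved more than 20 mm (distance of stopwatch from where it was at the start of the episode above 0.02 m).
It fails at once if the crucible is moved more than 20 mm (distance of crucible from where it was at the start of the episode above 0.02 m).
It fails at once if the bar weight is moved more than 20 mm (distance of bar from where it was at the start of the episode above 0.02 m).
It also fails if it takes over 72 s, if anything falls off the work surface, if the arm or the gripper's body presses on something with over 40 N, if the wrist force passes 120 N, or if a joint passes its speed limit or range.

## Working session

There is one attempt and no reset: what is moved stays moved. The work goes in short steps, Python scripts to look and compute and a shell command to move; the robot and the scene stay as the last step left them, time stands still between calls to the robot, and variables do not carry over. Pictures are saved under pics/ and viewed, at most 10 in all, crops included, and the job is handed in when it is done.

```bash
mkdir -p pics; python3 - <<'E'
from plant import manip
import cv2
for n in("scene","top"):
    c=manip.get_calibration(n); print(n,c)
    im=manip.snapshot(n); cv2.imwrite(f"pics/{n}0.png",im[:,:,::-1])
s=manip.sense(); print(s)
E
```

```text
scene {'fx': 431.26586802352523, 'fy': 431.26586802352523, 'cx': 256.64289829357034, 'cy': 192.61984222803335, 'xyz': array([1000.30597672,  120.26255873,  647.83086469]), 'rotation': array([0.56542378, 0.21119417, 0.27405768, 0.74872249])}
top {'fx': 374.2497108049288, 'fy': 374.2497108049288, 'cx': 252.76712477709114, 'cy': 185.40812152255964, 'xyz': array([416.92421647,  -6.69706337, 799.90820939]), 'rotation': array([ 0.70682348,  0.0489764 , -0.0541166 , -0.70361444])}
{'time_s': 0.1, 'joint_pos': array([ 1.25099587e+00,  4.23777561e-01,  1.63058253e+00, -1.96690894e-05,
        1.08858518e+00, -1.90019820e-02]), 'joint_vel': array([-0.00031533, -0.00032699, -0.00238875,  0.00021735, -0.00314357,
        0.00123201]), 'joint_torque': array([ 3.53198038e-04, -5.45614529e+01, -2.74320728e+01,  6.44907192e-02,
        1.88306981e-02, -5.17206740e-05]), 'tool_pos': array([185.01523896, 596.51161937, 243.98339614]), 'ee_rot': array([-1.05435227e-04,  1.49828324e-01,  9.88711796e-01, -6.68097809e-04]), 'contact_force': array([-0.16856383,  0.67770869, -0.63936405]), 'ft_torque': array([-0.01066509, -0.03533499,  0.01279937]), 'grasp_force': 0.0, 'opening': 87.77534344979668}
```

View pics/scene0.png

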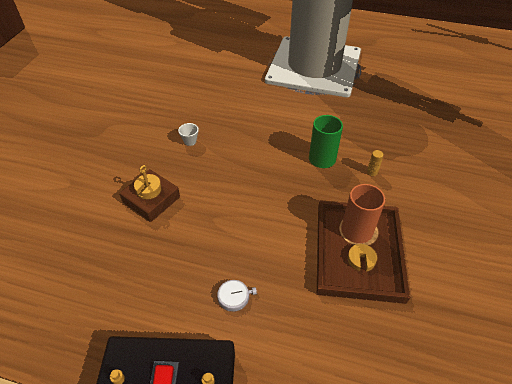

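View pics/top0.png

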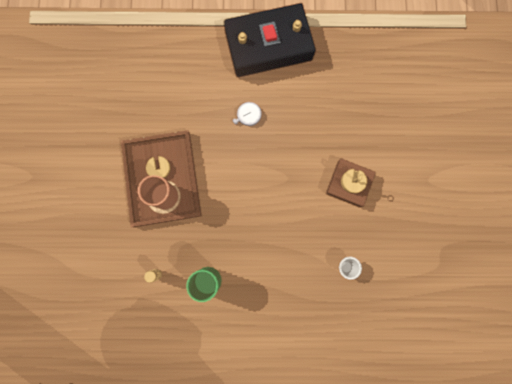

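```bash
cat > h.py <<'E'
import numpy as np, cv2
from plant import manip
from scipy.spatial.transform import Rotation as R
def cam(n):
    c=manip.get_calibration(n); q=c["rotation"]; return c,R.from_quat([q[1],q[2],q[3],q[0]])
def ray(n,u,v,z):
    c,r=cam(n); d=r.apply([(u-c["cx"])/c["fx"],-(v-c["cy"])/c["fy"],-1]); p=c["xyz"]
    return p+d*(z-p[2])/d[2]
def proj(n,P):
    c,r=cam(n); q=r.inv().apply(np.asarray(P,float)-c["xyz"]); return np.array([c["cx"]-c["fx"]*q[...,0]/q[...,2], c["cy"]+c["fy"]*q[...,1]/q[...,2]]).T
def crop(im,x0,y0,w,h,k): return cv2.resize(im[y0:y0+h,x0:x0+w],None,fx=k,fy=k,interpolation=cv2.INTER_CUBIC)
E
python3 - <<'E'
from h import *
im=cv2.imread("pics/top0.png"); sc=cv2.imread("pics/scene0.png")
a=crop(im,115,125,100,110,4); b=crop(im,320,150,80,70,4)
c=crop(sc,310,175,105,130,3)[:300]
o=np.zeros((600,800,3),np.uint8); o[:440,:400]=a; o[:280,420:740]=b
d=crop(sc,105,155,80,70,4); o[300:580,420:740]=d
cv2.imwrite("pics/c1.png",o)
E
```

```text
(no output)
```

View pics/c1.png

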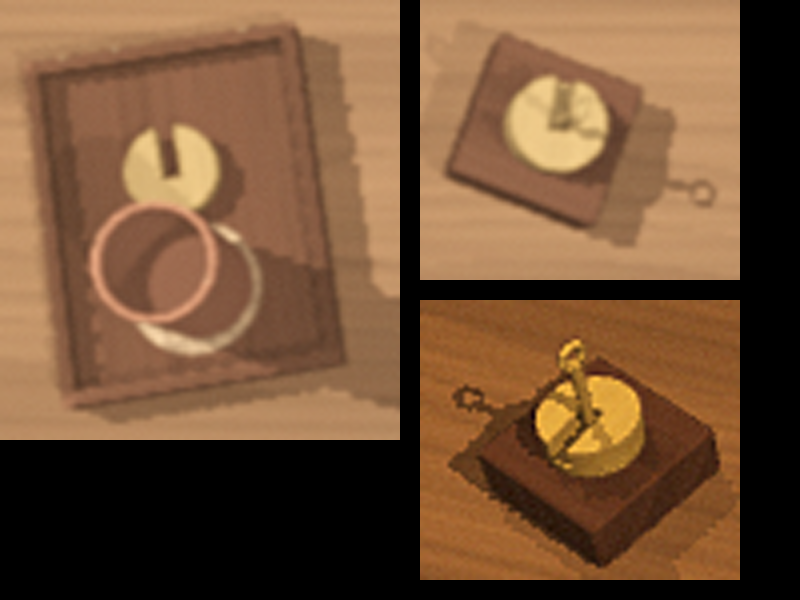

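```bash
python3 - <<'E'
from h import *
c0=lambda u,v:(115+(u+.5)/4-.5,125+(v+.5)/4-.5)
c1=lambda u,v:(320+(u-420+.5)/4-.5,150+(v+.5)/4-.5)
print("nadir",proj("top",[417,-7,0]))
# hanger disc top
p=ray("top",*c1(556,124),48); print("disc",p)
for z in(30,48,82,95): q=proj("top",[p[0],p[1],z]); print(z,q,(q-[320,150])*4+[420,0], (proj("scene",[p[0],p[1],z])-[105,155])*4+[420,300])
print("block corners top",[ray("top",*c1(*k),30)[:2].round(1) for k in((503,33),(640,88),(592,228),(447,172))])
print("disc slot?",ray("top",*c1(566,82),48),"scene",[ray("scene",105+(u-420+.5)/4-.5,155+(v-300+.5)/4-.5,48).round(1) for u,v in((590,420),(550,455))])
print("tray outer z22",[ray("top",*c0(*k),22)[:2].round(1) for k in((27,68),(292,22),(346,362),(68,407))])
print("cup top",ray("top",*c0(153,262),105)); print("pad ",ray("top",*c0(200,292),10))
print("mass",ray("top",*c0(171,168),22),"mouth",ray("top",*c0(162,125),22))
print("green",ray("top",203,286,95),"bar",ray("top",151,277,30),"watch",ray("top",249,114,14),"crucible",ray("top",350,268,36))
im=cv2.imread("pics/top0.png"); sc=cv2.imread("pics/scene0.png")
cv2.imwrite("pics/c2.png",np.hstack([crop(im,335,160,36,36,11),crop(sc,128,160,36,36,11)]))
E
```

```text
nadir [250.04291348 240.37054281]
disc [ 538.35363426 -217.54704044   48.        ]
30 [351.25933248 181.98842915] [545.03732992 127.95371662] [596.59343119 434.39620086]
48 [353.625 180.625] [554.5 122.5] [589.51144902 409.03123839]
82 [358.40866373 177.86798257] [573.63465491 111.47193027] [575.45396649 358.68269079]
95 [360.35641019 176.74541809] [581.42564076 106.98167237] [569.82876409 338.53535859]
block corners top [array([ 589.6, -196.3]), array([ 560.6, -267.4]), array([ 486.9, -239.3]), array([ 515.7, -165. ])]
disc slot? [ 560.15373182 -223.44390146   48.        ] scene [array([ 543.9, -215.5,   48. ]), array([ 568.4, -223.8,   48. ])]
tray outer z22 [array([624.2, 268.4]), array([650.4, 128.1]), array([468.4,  94.8]), array([444.6, 237.4])]
cup top [509.20069509 175.16015573 105.        ]
pad  [505.90712608 174.4840224   10.        ]
mass [570.34193193 189.53433131  22.        ] mouth [593.53124285 195.24966332  22.        ]
green [334.04699689  78.68870407  95.        ] bar [343.60973488 191.03475241  30.        ] watch [690.00444129  -3.33742361  14.        ] crucible [ 363.06439199 -207.39099087   36.        ]
```

View pics/c2.png

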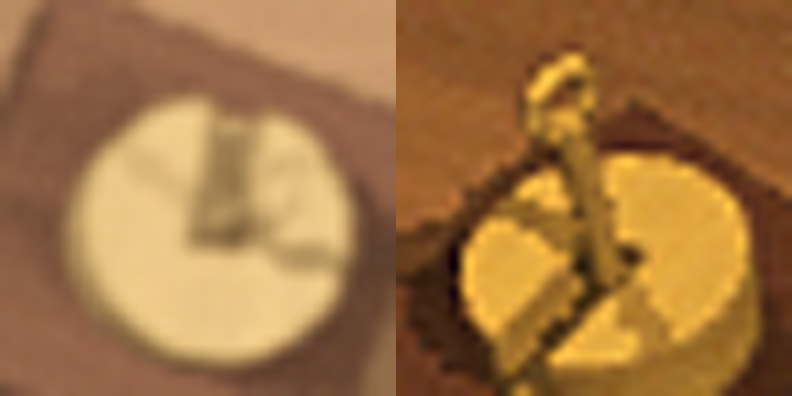

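```bash
R='' ; python3 -m jog '[{"linear":[-0.0453,-0.0319,0],"rotation":[0,0,0]},{"linear":[-0.0453,-0.0319,0],"rotation":[0,0,0]},{"linear":[-0.0453,-0.0319,0],"rotation":[0,0,0]},{"linear":[-0.0453,-0.0319,0],"rotation":[0,0,0]},{"linear":[-0.0453,-0.0319,0],"rotation":[0,0,0]},{"linear":[-0.0453,-0.0319,0],"rotation":[0,0,0]},{"linear":[-0.0453,-0.0319,0],"rotation":[0,0,0]},{"linear":[-0.0453,-0.0319,0],"rotation":[0,0,0]}]' 100
python3 -m jog '[{"linear":[-0.0453,-0.0319,0],"rotation":[0,0,0]},{"linear":[-0.0453,-0.0319,0],"rotation":[0,0,0]},{"linear":[-0.0453,-0.0319,0],"rotation":[0,0,0]},{"linear":[-0.0453,-0.0319,0],"rotation":[0,0,0]},{"linear":[-0.0453,-0.0319,0],"rotation":[0,0,0]},{"linear":[-0.0453,-0.0319,0],"rotation":[0,0,0]},{"linear":[-0.0453,-0.0319,0],"rotation":[0,0,0]},{"linear":[-0.0453,-0.0319,0],"rotation":[0,0,0]}]'
python3 -m jog '[{"linear":[0,0,0],"rotation":[0,0,0.0194]},{"linear":[0,0,0],"rotation":[0,0,0.0194]},{"linear":[0,0,0],"rotation":[0,0,0.0194]},{"linear":[0,0,0],"rotation":[0,0,0.0194]},{"linear":[0,0,0],"rotation":[0,0,0.0194]},{"linear":[0,0,0],"rotation":[0,0,0.0194]},{"linear":[0,0,0],"rotation":[0,0,0.0194]},{"linear":[0,0,0],"rotation":[0,0,0.0194]}]'
python3 -m jog '[{"linear":[0,0,0],"rotation":[0,0,0.0194]},{"linear":[0,0,0],"rotation":[0,0,0.0194]},{"linear":[0,0,0],"rotation":[0,0,0.0194]},{"linear":[0,0,0],"rotation":[0,0,0.0194]},{"linear":[0,0,0],"rotation":[0,0,0.0194]},{"linear":[0,0,0],"rotation":[0,0,0.0194]},{"linear":[0,0,0],"rotation":[0,0,0.0194]},{"linear":[0,0,0],"rotation":[0,0,0.0194]}]'
cat >> h.py <<'E'
def go(x,y,z,phi=None):
    "print remaining shift (tool axes, jog units) and turn to a tool-down target"
    s=manip.sense(); p=s["tool_pos"]; q=s["ee_rot"]; r=R.from_quat([q[1],q[2],q[3],q[0]])
    ty=r.apply([0,1,0]); f=np.degrees(np.arctan2(ty[1],ty[0])); tz=r.apply([0,0,1])
    d=r.inv().apply(np.array([x,y,z])-p)/600
    print("t %.1f pos %s phi %.1f tz %s shift %s turn %s F %s open %.1f g %.1f"%(s["time_s"],p.round(1),f,tz.round(3),d.round(4),None if phi is None else round(((f-phi+180)%360-180)/360,4),s["contact_force"].round(1),s["opening"],s["grasp_force"]),"q",s["joint_pos"].round(2))
E
python3 -c "
from h import *
go(509.5,175.4,244,-77)"
```

```text
time_s: 0.77
tool_pos: [348.0, 384.7, 244.5]
ee_rot: [-0.0, 0.15, 0.989, -0.0]
contact_force: [0.7, 0.9, 0.4]
opening: 87.7
grasp_force: 0.0
time_s: 1.43
tool_pos: [510.3, 174.0, 244.5]
ee_rot: [-0.0, 0.15, 0.989, -0.0]
contact_force: [0.1, 0.2, -0.1]
opening: 87.8
grasp_force: 0.0
time_s: 2.1
tool_pos: [509.5, 175.5, 244.3]
ee_rot: [-0.0, 0.598, 0.802, -0.0]
contact_force: [0.2, -0.5, -0.8]
opening: 88.2
grasp_force: 0.0
time_s: 2.77
tool_pos: [509.5, 175.5, 244.3]
ee_rot: [-0.0, 0.904, 0.428, -0.0]
contact_force: [0.2, 0.1, -0.6]
opening: 88.3
grasp_force: 0.0
t 2.8 pos [509.5 175.5 244.3] phi -39.3 tz [-0.001 -0.    -1.   ] shift [-0.0001  0.0002  0.0005] turn 0.1047 F [ 0.2  0.1 -0.6] open 88.3 g 0.0 q [0.31 0.3  1.82 0.   1.02 1.  ]
```

```bash
python3 -m jog '[{"linear":[0,0,0],"rotation":[0,0,0.0175]},{"linear":[0,0,0],"rotation":[0,0,0.0175]},{"linear":[0,0,0],"rotation":[0,0,0.0175]},{"linear":[0,0,0],"rotation":[0,0,0.0175]},{"linear":[0,0,0],"rotation":[0,0,0.0175]},{"linear":[0,0,0],"rotation":[0,0,0.0172]}]'
python3 -m jog '[{"linear":[0,0,0.0325],"rotation":[0,0,0]},{"linear":[0,0,0.0325],"rotation":[0,0,0]},{"linear":[0,0,0.0325],"rotation":[0,0,0]},{"linear":[0,0,0.0325],"rotation":[0,0,0]},{"linear":[0,0,0.0325],"rotation":[0,0,0]},{"linear":[0,0,0.0325],"rotation":[0,0,0]},{"linear":[0,0,0.0325],"rotation":[0,0,0]},{"linear":[0,0,0.0325],"rotation":[0,0,0]}]'
python3 -m jog '[{"linear":[0,0,0],"rotation":[0,0,0]},{"linear":[0,0,0],"rotation":[0,0,0]},{"linear":[0,0,0],"rotation":[0,0,0]},{"linear":[0,0,0],"rotation":[0,0,0]},{"linear":[0,0,0],"rotation":[0,0,0]},{"linear":[0,0,0],"rotation":[0,0,0]},{"linear":[0,0,0],"rotation":[0,0,0]},{"linear":[0,0,0],"rotation":[0,0,0]}]' 0
python3 -c "
from h import *
go(500,10,130,-77)"
```

```text
time_s: 3.27
tool_pos: [509.5, 175.5, 244.3]
ee_rot: [0.0, 0.994, 0.113, -0.0]
contact_force: [-0.7, 0.0, -0.7]
opening: 88.0
grasp_force: 0.0
time_s: 3.93
tool_pos: [509.5, 175.5, 87.5]
ee_rot: [0.0, 0.993, 0.116, -0.0]
contact_force: [0.7, 0.8, -0.3]
opening: 87.7
grasp_force: 0.0
time_s: 4.6
tool_pos: [510.6, 175.8, 89.8]
ee_rot: [-0.0, 0.993, 0.116, 0.001]
contact_force: [0.1, -1.1, 6.7]
opening: 57.7
grasp_force: 30.0
t 4.6 pos [510.6 175.8  89.8] phi -76.7 tz [ 0.002  0.001 -1.   ] shift [-0.0808  0.2648 -0.0672] turn 0.0009 F [ 0.1 -1.1  6.7] open 57.7 g 30.0 q [ 0.31  0.53  1.91 -0.    0.7   1.65]
```

```bash
python3 -m jog '[{"linear":[0,0,-0.025],"rotation":[0,0,0]},{"linear":[0,0,-0.025],"rotation":[0,0,0]},{"linear":[0,0,-0.025],"rotation":[0,0,0]},{"linear":[0,0,-0.025],"rotation":[0,0,0]}]'
python3 -m jog '[{"linear":[-0.0101,0.0331,0],"rotation":[0,0,0]},{"linear":[-0.0101,0.0331,0],"rotation":[0,0,0]},{"linear":[-0.0101,0.0331,0],"rotation":[0,0,0]},{"linear":[-0.0101,0.0331,0],"rotation":[0,0,0]},{"linear":[-0.0101,0.0331,0],"rotation":[0,0,0]},{"linear":[-0.0101,0.0331,0],"rotation":[0,0,0]},{"linear":[-0.0101,0.0331,0],"rotation":[0,0,0]},{"linear":[-0.0101,0.0331,0],"rotation":[0,0,0]}]'
python3 -m jog '[{"linear":[0,0,0.02],"rotation":[0,0,0]},{"linear":[0,0,0.02],"rotation":[0,0,0]},{"linear":[0,0,0.02],"rotation":[0,0,0]},{"linear":[0,0,0.02],"rotation":[0,0,0]},{"linear":[0,0,0],"rotation":[0,0,0]}]'
python3 - <<'E'
from h import *
go(500,10,80,-77)
cv2.imwrite("pics/s1.png",manip.snapshot("scene")[:,:,::-1])
E
```

```text
time_s: 4.93
tool_pos: [509.3, 175.5, 149.3]
ee_rot: [0.0, 0.993, 0.116, -0.0]
contact_force: [-0.1, -0.1, -1.6]
opening: 57.7
grasp_force: 30.0
time_s: 5.6
tool_pos: [498.8, 8.9, 148.7]
ee_rot: [-0.0, 0.993, 0.116, -0.0]
contact_force: [0.7, -0.0, -2.3]
opening: 57.9
grasp_force: 30.0
time_s: 6.02
tool_pos: [497.7, 9.7, 99.0]
ee_rot: [-0.0, 0.993, 0.116, -0.002]
contact_force: [-0.3, 0.7, -2.0]
opening: 57.7
grasp_force: 30.0
t 6.0 pos [497.7   9.7  99. ] phi -76.7 tz [-0.004  0.    -1.   ] shift [0.004  0.0005 0.0316] turn 0.0009 F [-0.3  0.7 -2. ] open 57.7 g 30.0 q [-0.    0.47  1.99  0.    0.68  1.33]
```

View pics/s1.png

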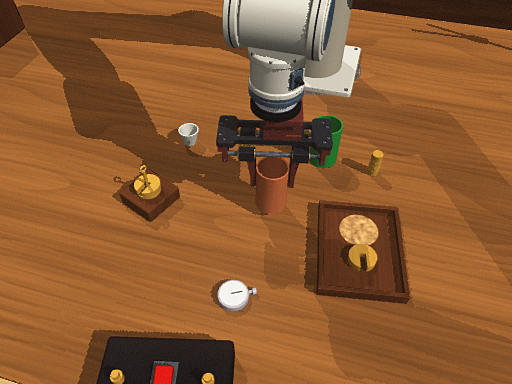

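```bash
python3 -m jog '[{"linear":[0,0,0.015],"rotation":[0,0,0]},{"linear":[0,0,0.012],"rotation":[0,0,0]},{"linear":[0,0,0.002],"rotation":[0,0,0]},{"linear":[0,0,0],"rotation":[0,0,0]}]'
python3 -m jog '[{"linear":[0,0,0.0025],"rotation":[0,0,0]},{"linear":[0,0,0],"rotation":[0,0,0]},{"linear":[0,0,0],"rotation":[0,0,0]}]'
```

```text
time_s: 6.4
tool_pos: [498.9, 9.9, 82.9]
ee_rot: [-0.0, 0.993, 0.116, -0.0]
contact_force: [-0.7, -0.2, -1.4]
opening: 58.0
grasp_force: 30.0
time_s: 6.65
tool_pos: [499.4, 9.8, 82.0]
ee_rot: [0.0, 0.993, 0.116, 0.0]
contact_force: [0.2, -0.1, -1.5]
opening: 58.0
grasp_force: 30.0
```

```bash
python3 -m jog '[{"linear":[0,0,0.0025],"rotation":[0,0,0]},{"linear":[0,0,0],"rotation":[0,0,0]},{"linear":[0,0,0],"rotation":[0,0,0]}]'
python3 -m jog '[{"linear":[0,0,0.0025],"rotation":[0,0,0]},{"linear":[0,0,0],"rotation":[0,0,0]},{"linear":[0,0,0],"rotation":[0,0,0]}]'
```

```text
time_s: 6.9
tool_pos: [499.2, 9.8, 80.3]
ee_rot: [0.0, 0.993, 0.116, 0.0]
contact_force: [0.0, 0.1, -2.2]
opening: 57.9
grasp_force: 30.0
time_s: 7.15
tool_pos: [499.8, 9.6, 79.6]
ee_rot: [0.0, 0.993, 0.116, 0.001]
contact_force: [-2.0, -1.9, 7.2]
opening: 57.8
grasp_force: 30.0
```

```bash
python3 -m jog '[{"linear":[0,0,0],"rotation":[0,0,0]},{"linear":[0,0,0],"rotation":[0,0,0]},{"linear":[0,0,0],"rotation":[0,0,0]},{"linear":[0,0,0],"rotation":[0,0,0]},{"linear":[0,0,0],"rotation":[0,0,0]},{"linear":[0,0,0],"rotation":[0,0,0]}]' 100
python3 -m jog '[{"linear":[0,0,-0.02],"rotation":[0,0,0]},{"linear":[0,0,-0.04],"rotation":[0,0,0]},{"linear":[0,0,-0.06],"rotation":[0,0,0]},{"linear":[0,0,-0.06],"rotation":[0,0,0]},{"linear":[0,0,0],"rotation":[0,0,0]}]'
python3 - <<'E'
from h import *
im=manip.snapshot("top")[:,:,::-1].copy(); sc=manip.snapshot("scene")[:,:,::-1].copy(); cv2.imwrite("pics/t2.png",im);cv2.imwrite("pics/s2.png",sc)
o=np.zeros((600,800,3),np.uint8); o[:440,:400]=crop(im,115,125,100,110,4); o[:330,410:740]=crop(sc,310,190,110,110,3)
o[340:600,410:670]=crop(sc,240,140,65,65,4)
cv2.imwrite("pics/c3.png",o)
E
```

```text
time_s: 7.65
tool_pos: [499.2, 9.8, 78.7]
ee_rot: [-0.0, 0.993, 0.116, -0.0]
contact_force: [0.2, 0.5, -0.1]
opening: 87.4
grasp_force: 0.0
time_s: 8.07
tool_pos: [502.8, 9.8, 192.6]
ee_rot: [0.001, 0.993, 0.116, 0.005]
contact_force: [1.2, -0.4, 0.1]
opening: 87.8
grasp_force: 0.0
```

View pics/c3.png

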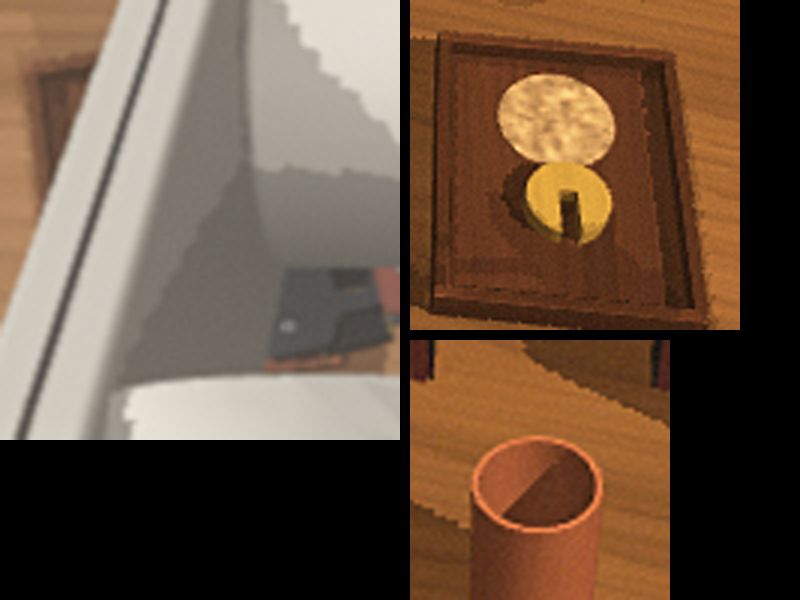

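```bash
python3 - <<'E'
from h import *
from scipy.optimize import least_squares
t=np.linspace(0,2*np.pi,200)
def ext(n,x,y,z,r):
    p=proj(n,np.c_[x+r*np.cos(t),y+r*np.sin(t),z+0*t]); return np.r_[p.min(0),p.max(0)]
def fit(n,e,z,r,use,x0):
    e=np.array(e,float); f=lambda q:(ext(n,q[0],q[1],z,r)-e)[use]; s=least_squares(f,x0); return s.x.round(1),s.fun.round(2)
S=lambda l,u,r,b,k,x0,y0,ox,oy:[x0+(l-ox+.5)/k-.5,y0+(u-oy+.5)/k-.5,x0+(r-ox+.5)/k-.5,y0+(b-oy+.5)/k-.5]
A=lambda *e:S(*e,3,310,190,410,0); C=lambda *e:S(*e,4,240,140,410,340)
T=lambda *e:S(*e,4,115,125,0,0); H=lambda *e:S(*e,4,320,150,420,0); HS=lambda *e:S(*e,4,105,155,420,300)
print("pad",fit("scene",A(497,73,616,167),10,35,[0,1,2,3],[510,175]))
print("mass",fit("scene",A(525,162,612,0),22,24,[0,1,2],[570,190]))
print("mass top",fit("top",T(123,122,220,0),22,24,[0,1,2],[570,190]))
print("cup now",fit("scene",C(470,436,603,532),95,29,[0,1,2,3],[500,10]))
print("cup top0",fit("top",T(89,201,218,323),105,29,[0,1,2,3],[510,175]))
print("disc top",fit("top",H(503,72,609,174),48,24,[1,2],[538,-217]))
print("disc scene",fit("scene",HS(534,374,644,0),48,24,[0,1,2],[538,-217]))
print("slot",[ray("scene",310+(u-410+.5)/3-.5,190+(v+.5)/3-.5,22).round(1) for u,v in((568,190),(571,240))])
go(570,189,100,-77)
E
```

```text
pad (array([508.2, 177.8]), array([ 0.36, -0.05, -0.35,  0.07]))
mass (array([570.6, 190.1]), array([ 0.22,  0.01, -0.22]))
mass top (array([571.2, 189.3]), array([ 0.74,  0.01, -0.74]))
cup now (array([499.9,   9.3]), array([ 0.01, -0.22, -0.01,  0.2 ]))
cup top0 (array([509.4, 174.9]), array([ 0.57, -0.12, -0.57,  0.13]))
disc top (array([ 541.3, -220.7]), array([ 0., -0.]))
disc scene (array([ 539.3, -218. ]), array([ 0.66,  0.04, -0.67]))
slot [array([565.6, 189.3,  22. ]), array([597.8, 194.7,  22. ])]
t 8.2 pos [500.1   9.8 188.1] phi -76.7 tz [ 0.004 -0.    -1.   ] shift [ 0.1817 -0.2638  0.1473] turn 0.0009 F [-0.9  0.5 -0.2] open 88.1 g 0.0 q [-0.    0.32  1.95 -0.    0.87  1.33]
```

```bash
python3 -m jog '[{"linear":[0.0227,-0.0329,0],"rotation":[0,0,0]},{"linear":[0.0227,-0.0329,0],"rotation":[0,0,0]},{"linear":[0.0227,-0.0329,0],"rotation":[0,0,0]},{"linear":[0.0227,-0.0329,0],"rotation":[0,0,0]},{"linear":[0.0227,-0.0329,0],"rotation":[0,0,0]},{"linear":[0.0227,-0.0329,0],"rotation":[0,0,0]},{"linear":[0.0227,-0.0329,0],"rotation":[0,0,0]},{"linear":[0.0227,-0.0329,0],"rotation":[0,0,0.0036]}]'
python3 -m jog '[{"linear":[0,0,0.03],"rotation":[0,0,0]},{"linear":[0,0,0.06],"rotation":[0,0,0]},{"linear":[0,0,0.06],"rotation":[0,0,0]},{"linear":[0,0,0],"rotation":[0,0,0]},{"linear":[0,0,0],"rotation":[0,0,0]}]'
python3 -c "
from h import *
go(570.5,189.8,33.5,-78)"
```

```text
time_s: 8.83
tool_pos: [568.0, 189.4, 184.5]
ee_rot: [0.0, 0.994, 0.105, -0.002]
contact_force: [1.2, -0.2, -0.3]
opening: 87.6
grasp_force: 0.0
time_s: 9.25
tool_pos: [566.4, 187.9, 93.8]
ee_rot: [0.001, 0.994, 0.105, -0.004]
contact_force: [-0.3, 0.6, -0.3]
opening: 87.9
grasp_force: 0.0
t 9.2 pos [566.4 187.9  93.8] phi -78.0 tz [-0.007 -0.002 -1.   ] shift [ 0.0081 -0.0018  0.1004] turn 0.0001 F [-0.3  0.6 -0.3] open 87.9 g 0.0 q [0.3  0.59 1.77 0.   0.79 1.66]
```

```bash
python3 -m jog '[{"linear":[0.002,0,0.04],"rotation":[0,0,0]},{"linear":[0,0,0.03],"rotation":[0,0,0]},{"linear":[0,0,0.015],"rotation":[0,0,0]},{"linear":[0,0,0.005],"rotation":[0,0,0]},{"linear":[0,0,0],"rotation":[0,0,0]},{"linear":[0,0,0],"rotation":[0,0,0]},{"linear":[0,0,0],"rotation":[0,0,0]}]'
python3 -c "
from h import *
go(570.5,189.8,33.5,-78)"
```

```text
time_s: 9.83
tool_pos: [570.9, 189.1, 44.2]
ee_rot: [-0.0, 0.994, 0.105, 0.001]
contact_force: [0.3, -0.4, -0.0]
opening: 87.9
grasp_force: 0.0
t 9.8 pos [570.9 189.1  44.2] phi -78.0 tz [ 0.002  0.001 -1.   ] shift [-0.0005 -0.0013  0.0178] turn 0.0001 F [ 0.3 -0.4 -0. ] open 87.9 g 0.0 q [0.3  0.67 1.78 0.   0.69 1.66]
```

```bash
python3 -m jog '[{"linear":[0,-0.001,0.01],"rotation":[0,0,0]},{"linear":[0,0,0.004],"rotation":[0,0,0]},{"linear":[0,0,0],"rotation":[0,0,0]},{"linear":[0,0,0],"rotation":[0,0,0]},{"linear":[0,0,0],"rotation":[0,0,0]}]'
python3 -c "
from h import *
go(570.5,189.8,33.5,-78)"
```

```text
time_s: 10.25
tool_pos: [569.9, 189.4, 34.3]
ee_rot: [0.0, 0.994, 0.105, -0.0]
contact_force: [-0.1, -0.9, -0.7]
opening: 87.7
grasp_force: 0.0
t 10.2 pos [569.9 189.4  34.3] phi -78.0 tz [-0. -0. -1.] shift [ 0.0012 -0.0004  0.0014] turn 0.0001 F [-0.1 -0.9 -0.7] open 87.7 g 0.0 q [0.3  0.69 1.78 0.   0.68 1.66]
```

Close and lift.

```bash
python3 -m jog '[{"linear":[0.001,0,0.001],"rotation":[0,0,0]},{"linear":[0,0,0],"rotation":[0,0,0]},{"linear":[0,0,0],"rotation":[0,0,0]},{"linear":[0,0,0],"rotation":[0,0,0]},{"linear":[0,0,0],"rotation":[0,0,0]},{"linear":[0,0,0],"rotation":[0,0,0]},{"linear":[0,0,0],"rotation":[0,0,0]},{"linear":[0,0,0],"rotation":[0,0,0]}]' 0
python3 -m jog '[{"linear":[0,0,-0.01],"rotation":[0,0,0]},{"linear":[0,0,-0.03],"rotation":[0,0,0]},{"linear":[0,0,-0.06],"rotation":[0,0,0]},{"linear":[0,0,-0.06],"rotation":[0,0,0]},{"linear":[0,0,-0.06],"rotation":[0,0,0]},{"linear":[0,0,-0.03],"rotation":[0,0,0]},{"linear":[0,0,0],"rotation":[0,0,0]},{"linear":[0,0,0],"rotation":[0,0,0]}]'
python3 -c "
from h import *
go(603,-235,185,-78)"
```

```text
time_s: 10.92
tool_pos: [570.5, 189.6, 33.8]
ee_rot: [0.0, 0.994, 0.105, 0.0]
contact_force: [-0.4, -0.4, 0.4]
opening: 47.9
grasp_force: 30.0
time_s: 11.58
tool_pos: [570.8, 189.7, 184.7]
ee_rot: [-0.0, 0.994, 0.105, 0.001]
contact_force: [0.2, -0.2, -2.4]
opening: 47.6
grasp_force: 30.0
t 11.6 pos [570.8 189.7 184.7] phi -78.0 tz [ 0.002  0.001 -1.   ] shift [-0.095   0.7034 -0.0008] turn 0.0001 F [ 0.2 -0.2 -2.4] open 47.6 g 30.0 q [ 0.3   0.46  1.73 -0.    0.95  1.66]
```

```bash
python3 -m jog '[{"linear":[-0.0059,0.044,0],"rotation":[0,0,0]},{"linear":[-0.0059,0.044,0],"rotation":[0,0,0]},{"linear":[-0.0059,0.044,0],"rotation":[0,0,0]},{"linear":[-0.0059,0.044,0],"rotation":[0,0,0]},{"linear":[-0.0059,0.044,0],"rotation":[0,0,0]},{"linear":[-0.0059,0.044,0],"rotation":[0,0,0]},{"linear":[-0.0059,0.044,0],"rotation":[0,0,0]},{"linear":[-0.0059,0.044,0],"rotation":[0,0,0]}]'
python3 -m jog '[{"linear":[-0.0059,0.044,0],"rotation":[0,0,0]},{"linear":[-0.0059,0.044,0],"rotation":[0,0,0]},{"linear":[-0.0059,0.044,0],"rotation":[0,0,0]},{"linear":[-0.0059,0.044,0],"rotation":[0,0,0]},{"linear":[-0.0059,0.044,0],"rotation":[0,0,0]},{"linear":[-0.0059,0.044,0],"rotation":[0,0,0]},{"linear":[-0.0059,0.044,0],"rotation":[0,0,0]},{"linear":[-0.0059,0.044,0],"rotation":[0,0,0]}]'
python3 -m jog '[{"linear":[0,0,0],"rotation":[0,0,-0.019]},{"linear":[0,0,0],"rotation":[0,0,-0.019]},{"linear":[0,0,0],"rotation":[0,0,-0.019]},{"linear":[0,0,0],"rotation":[0,0,-0.019]},{"linear":[0,0,0],"rotation":[0,0,-0.019]},{"linear":[0,0,0],"rotation":[0,0,-0.019]},{"linear":[0,0,0],"rotation":[0,0,-0.019]},{"linear":[0,0,0],"rotation":[0,0,-0.019]}]'
python3 -m jog '[{"linear":[0,0,0],"rotation":[0,0,-0.019]},{"linear":[0,0,0],"rotation":[0,0,-0.019]},{"linear":[0,0,0],"rotation":[0,0,-0.019]},{"linear":[0,0,0],"rotation":[0,0,-0.019]},{"linear":[0,0,0],"rotation":[0,0,-0.019]},{"linear":[0,0,0],"rotation":[0,0,-0.019]},{"linear":[0,0,0],"rotation":[0,0,-0.019]},{"linear":[0,0,0],"rotation":[0,0,-0.019]}]'
python3 -m jog '[{"linear":[0,0,0],"rotation":[0,0,-0.019]},{"linear":[0,0,0],"rotation":[0,0,-0.019]},{"linear":[0,0,0],"rotation":[0,0,-0.019]},{"linear":[0,0,0],"rotation":[0,0,-0.019]},{"linear":[0,0,0],"rotation":[0,0,-0.019]},{"linear":[0,0,0],"rotation":[0,0,-0.019]},{"linear":[0,0,0],"rotation":[0,0,0]}]'
python3 - <<'E'
from h import *
go(603,-235,185,73)
f=lambda u,v,z:ray("scene",105+(u-420+.5)/4-.5,155+(v-300+.5)/4-.5,z)[:2].round(1)
print("block",f(481,458,30),f(717,432,30),f(601,541,30))
g=lambda u,v,z:ray("scene",128+(u-396+.5)/11-.5,160+(v+.5)/11-.5,z)[:2].round(1)
print("stem base",g(606,275,48),"stem top",g(573,130,82),"loop top",g(560,57,95))
sc=manip.snapshot("scene")[:,:,::-1].copy(); cv2.imwrite("pics/s3.png",sc); cv2.imwrite("pics/c4.png",crop(sc,85,90,130,115,5))
E
```

```text
time_s: 12.25
tool_pos: [585.2, -24.1, 181.2]
ee_rot: [-0.0, 0.994, 0.105, -0.002]
contact_force: [0.5, 0.5, -1.6]
opening: 47.4
grasp_force: 30.0
time_s: 12.92
tool_pos: [601.6, -236.1, 180.8]
ee_rot: [-0.001, 0.994, 0.105, -0.002]
contact_force: [-0.1, -0.3, -1.6]
opening: 47.5
grasp_force: 30.0
time_s: 13.58
tool_pos: [601.6, -234.7, 180.7]
ee_rot: [-0.002, 0.833, 0.553, -0.001]
contact_force: [0.1, -0.4, -1.1]
opening: 47.7
grasp_force: 30.0
time_s: 14.25
tool_pos: [601.6, -234.8, 180.8]
ee_rot: [-0.002, 0.486, 0.874, -0.0]
contact_force: [-0.4, -0.9, -1.0]
opening: 47.8
grasp_force: 30.0
time_s: 14.83
tool_pos: [601.7, -234.8, 181.0]
ee_rot: [-0.002, 0.15, 0.989, 0.001]
contact_force: [-1.1, 0.7, -0.7]
opening: 47.3
grasp_force: 30.0
t 14.8 pos [ 601.7 -234.8  181. ] phi 72.8 tz [-0.004  0.002 -1.   ] shift [-0.0021  0.0003 -0.0067] turn -0.0007 F [-1.1  0.7 -0.7] open 47.3 g 30.0 q [-0.39  0.53  1.62 -0.    1.   -1.66]
block [ 566.1 -264.3] [ 520.5 -164.4] [ 595.5 -189.5]
stem base [ 544.  -216.4] stem top [ 542.3 -216.1] loop top [ 538.6 -217.5]
```

View pics/c4.png

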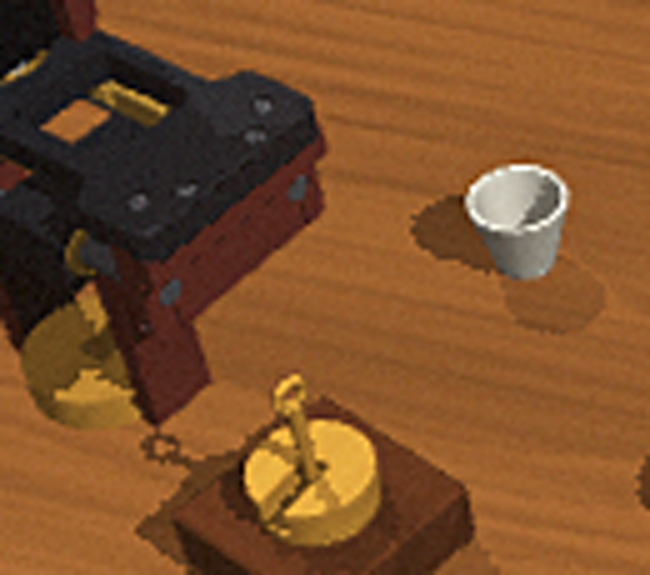

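```bash
python3 -m jog '[{"linear":[0,-0.001,0.04],"rotation":[0,0,0]},{"linear":[0,0,0.05],"rotation":[0,0,0]},{"linear":[0,0,0.04],"rotation":[0,0,0]},{"linear":[0,0,0.025],"rotation":[0,0,0]},{"linear":[0,0,0.01],"rotation":[0,0,0]},{"linear":[0,0,0],"rotation":[0,0,0]},{"linear":[0,0,0],"rotation":[0,0,0]},{"linear":[0,0,0],"rotation":[0,0,0]}]'
python3 - <<'E'
from h import *
go(598.3,-234.4,76,72.8)
sc=manip.snapshot("scene")[:,:,::-1].copy(); cv2.imwrite("pics/s4.png",sc); cv2.imwrite("pics/c5.png",crop(sc,80,140,110,85,7))
E
```

```text
time_s: 15.55
tool_pos: [603.7, -236.2, 85.7]
ee_rot: [0.001, 0.153, 0.988, -0.0]
contact_force: [-0.0, -1.4, -0.9]
opening: 47.6
grasp_force: 30.0
t 15.6 pos [ 603.7 -236.2   85.7] phi 72.5 tz [ 0.001 -0.001 -1.   ] shift [0.0095 0.0002 0.0162] turn -0.001 F [-0.  -1.4 -0.9] open 47.6 g 30.0 q [-0.39  0.66  1.66 -0.    0.83 -1.66]
```

View pics/c5.png

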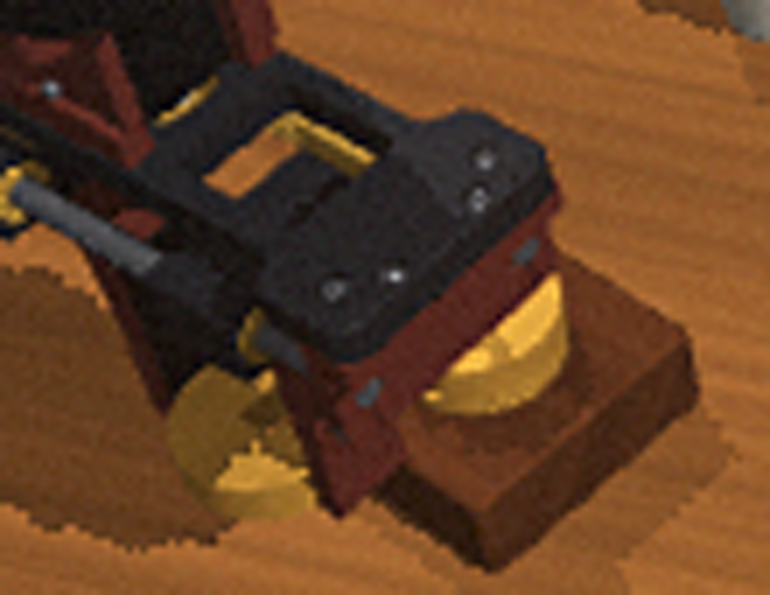

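```bash
python3 -m jog '[{"linear":[0,0,0.01],"rotation":[0,0,0]},{"linear":[0,0,0.0055],"rotation":[0,0,0]},{"linear":[0.015,0,0],"rotation":[0,0,0]},{"linear":[0.02,0,0],"rotation":[0,0,0]},{"linear":[0.015,0,0],"rotation":[0,0,0]},{"linear":[0,0,0],"rotation":[0,0,0]},{"linear":[0,0,0],"rotation":[0,0,0]},{"linear":[0,0,0],"rotation":[0,0,0]}]'
python3 - <<'E'
from h import *
go(541,-216.7,75.5,72.8)
E
```

```text
time_s: 16.27
tool_pos: [574.9, -227.2, 75.9]
ee_rot: [0.001, 0.152, 0.988, -0.0]
contact_force: [0.4, -0.4, -1.7]
opening: 47.7
grasp_force: 30.0
t 16.3 pos [ 574.9 -227.2   75.9] phi 72.5 tz [ 0.001 -0.    -1.   ] shift [ 0.0591 -0.0003  0.0005] turn -0.0008 F [ 0.4 -0.4 -1.7] open 47.7 g 30.0 q [-0.4   0.64  1.73 -0.    0.77 -1.66]
```

```bash
python3 -m jog '[{"linear":[0.008,0,0],"rotation":[0,0,0]},{"linear":[0.008,0,0],"rotation":[0,0,0]},{"linear":[0.004,0,0],"rotation":[0,0,0]},{"linear":[0,0,0],"rotation":[0,0,0]},{"linear":[0,0,0],"rotation":[0,0,0]}]'
python3 - <<'E'
from h import *
go(541,-216.7,75.5,72.8)
E
```

```text
time_s: 16.68
tool_pos: [562.8, -223.3, 75.5]
ee_rot: [-0.0, 0.152, 0.988, -0.0]
contact_force: [0.4, 0.0, -1.6]
opening: 47.8
grasp_force: 30.0
t 16.7 pos [ 562.8 -223.3   75.5] phi 72.5 tz [-0. -0. -1.] shift [ 0.038  -0.0004  0.    ] turn -0.0008 F [ 0.4  0.  -1.6] open 47.8 g 30.0 q [-0.4   0.62  1.76 -0.    0.76 -1.66]
```

```bash
python3 -m jog '[{"linear":[0.007,0,0],"rotation":[0,0,0]},{"linear":[0.007,0,0],"rotation":[0,0,0]},{"linear":[0.006,0,0],"rotation":[0,0,0]},{"linear":[0,0,0],"rotation":[0,0,0]},{"linear":[0,0,0],"rotation":[0,0,0]}]'
python3 -m jog '[{"linear":[0.006,0,0],"rotation":[0,0,0]},{"linear":[0.004,0,0],"rotation":[0,0,0]},{"linear":[0,0,0],"rotation":[0,0,0]},{"linear":[0,0,0],"rotation":[0,0,0]}]'
python3 - <<'E'
from h import *
go(541,-216.7,75.5,72.8)
E
```

```text
time_s: 17.1
tool_pos: [550.8, -219.9, 75.5]
ee_rot: [-0.0, 0.152, 0.988, -0.0]
contact_force: [-1.7, -5.2, -0.7]
opening: 47.9
grasp_force: 30.0
time_s: 17.43
tool_pos: [545.8, -218.3, 75.7]
ee_rot: [0.0, 0.152, 0.988, -0.0]
contact_force: [0.1, -5.3, 0.4]
opening: 47.4
grasp_force: 30.0
t 17.4 pos [ 545.8 -218.3   75.7] phi 72.5 tz [ 0.    -0.001 -1.   ] shift [0.0084 0.0002 0.0003] turn -0.0008 F [ 0.1 -5.3  0.4] open 47.4 g 30.0 q [-0.4   0.61  1.8  -0.    0.73 -1.67]
```

```bash
python3 -m jog '[{"linear":[0,-0.0025,0],"rotation":[0,0,0]},{"linear":[0.004,0,0],"rotation":[0,0,0]},{"linear":[0,0,0],"rotation":[0,0,0]},{"linear":[0,0,0],"rotation":[0,0,0]}]'
python3 -m jog '[{"linear":[0.004,0,0],"rotation":[0,0,0]},{"linear":[0,0,0],"rotation":[0,0,0]},{"linear":[0,0,0],"rotation":[0,0,0]}]'
python3 - <<'E'
from h import *
go(541,-217.5,75.5,72.8)
E
```

```text
time_s: 17.77
tool_pos: [542.5, -218.1, 75.2]
ee_rot: [-0.0, 0.152, 0.988, 0.0]
contact_force: [0.2, 0.0, -2.7]
opening: 47.6
grasp_force: 30.0
time_s: 18.02
tool_pos: [540.5, -217.7, 75.4]
ee_rot: [-0.0, 0.152, 0.988, 0.0]
contact_force: [0.5, -1.2, -1.5]
opening: 47.8
grasp_force: 30.0
t 18.0 pos [ 540.5 -217.7   75.4] phi 72.5 tz [-0.  0. -1.] shift [-0.0007  0.0005 -0.0002] turn -0.0008 F [ 0.5 -1.2 -1.5] open 47.8 g 30.0 q [-0.4   0.6   1.81  0.    0.73 -1.67]
```

Free of side force; keep pushing gently till the slot's bottom meets the stem.

```bash
for i in 1; do python3 -m jog '[{"linear":[0.0025,-0.0005,0],"rotation":[0,0,0]},{"linear":[0,0,0],"rotation":[0,0,0]},{"linear":[0,0,0],"rotation":[0,0,0]}]'; done
python3 -m jog '[{"linear":[0.0025,0,0],"rotation":[0,0,0]},{"linear":[0,0,0],"rotation":[0,0,0]},{"linear":[0,0,0],"rotation":[0,0,0]}]'
```

```text
time_s: 18.27
tool_pos: [539.1, -217.7, 75.5]
ee_rot: [-0.0, 0.152, 0.988, 0.0]
contact_force: [-0.4, -0.1, -1.7]
opening: 47.8
grasp_force: 30.0
time_s: 18.52
tool_pos: [537.7, -217.2, 75.5]
ee_rot: [-0.0, 0.152, 0.988, 0.0]
contact_force: [0.3, 0.2, -1.1]
opening: 47.5
grasp_force: 30.0
```

```bash
python3 -m jog '[{"linear":[0.0025,0,0],"rotation":[0,0,0]},{"linear":[0,0,0],"rotation":[0,0,0]},{"linear":[0,0,0],"rotation":[0,0,0]}]'
python3 -m jog '[{"linear":[0.0025,0,0],"rotation":[0,0,0]},{"linear":[0,0,0],"rotation":[0,0,0]},{"linear":[0,0,0],"rotation":[0,0,0]}]'
```

```text
time_s: 18.77
tool_pos: [536.2, -216.8, 75.5]
ee_rot: [-0.0, 0.152, 0.988, 0.0]
contact_force: [-0.4, -0.3, -1.8]
opening: 47.7
grasp_force: 30.0
time_s: 19.02
tool_pos: [535.6, -216.7, 75.7]
ee_rot: [0.001, 0.152, 0.988, -0.0]
contact_force: [4.4, -1.8, -3.4]
opening: 47.7
grasp_force: 30.0
```

```bash
python3 -m jog '[{"linear":[-0.0035,0,0],"rotation":[0,0,0]},{"linear":[0,0,0.003],"rotation":[0,0,0]},{"linear":[0,0,0.002],"rotation":[0,0,0]},{"linear":[0,0,0],"rotation":[0,0,0]},{"linear":[0,0,0],"rotation":[0,0,0]},{"linear":[0,0,0],"rotation":[0,0,0]}]'
python3 -m jog '[{"linear":[0,0,0.0015],"rotation":[0,0,0]},{"linear":[0,0,0],"rotation":[0,0,0]},{"linear":[0,0,0],"rotation":[0,0,0]}]'
```

```text
time_s: 19.52
tool_pos: [536.7, -216.9, 72.4]
ee_rot: [-0.0, 0.152, 0.988, 0.0]
contact_force: [-0.0, 0.6, -1.4]
opening: 47.4
grasp_force: 30.0
time_s: 19.77
tool_pos: [536.9, -217.0, 71.8]
ee_rot: [-0.0, 0.152, 0.988, -0.0]
contact_force: [-0.7, 0.8, 1.6]
opening: 47.7
grasp_force: 30.0
```

```bash
python3 -m jog '[{"linear":[0,0,0.0005],"rotation":[0,0,0]},{"linear":[0,0,0],"rotation":[0,0,0]},{"linear":[0,0,0],"rotation":[0,0,0]},{"linear":[0,0,0],"rotation":[0,0,0]},{"linear":[0,0,0],"rotation":[0,0,0]},{"linear":[0,0,0],"rotation":[0,0,0]},{"linear":[0,0,0],"rotation":[0,0,0]},{"linear":[0,0,0],"rotation":[0,0,0]}]' 100
python3 -m jog '[{"linear":[0,0,-0.01],"rotation":[0,0,0]},{"linear":[0,0,-0.03],"rotation":[0,0,0]},{"linear":[0,0,-0.05],"rotation":[0,0,0]},{"linear":[0,0,-0.06],"rotation":[0,0,0]},{"linear":[0,0,-0.06],"rotation":[0,0,0]},{"linear":[0,0,0],"rotation":[0,0,0]},{"linear":[0,0,0],"rotation":[0,0,0]}]'
python3 - <<'E'
from h import *
go(499.3,9.8,195,72.8)
sc=manip.snapshot("scene")[:,:,::-1].copy(); cv2.imwrite("pics/s5.png",sc); cv2.imwrite("pics/c6.png",crop(sc,80,120,110,110,5))
E
```

```text
time_s: 20.43
tool_pos: [536.9, -217.0, 71.3]
ee_rot: [0.0, 0.152, 0.988, -0.0]
contact_force: [-0.1, 0.5, -0.2]
opening: 87.6
grasp_force: 0.0
time_s: 21.02
tool_pos: [538.2, -217.5, 200.0]
ee_rot: [0.003, 0.152, 0.988, -0.001]
contact_force: [-0.4, -0.1, 0.0]
opening: 88.2
grasp_force: 0.0
t 21.0 pos [ 538.2 -217.5  200. ] phi 72.5 tz [ 0.005 -0.002 -1.   ] shift [0.1758 0.3419 0.0073] turn -0.0008 F [-0.4 -0.1  0. ] open 88.2 g 0.0 q [-0.4   0.41  1.77  0.    0.96 -1.67]
```

View pics/c6.png

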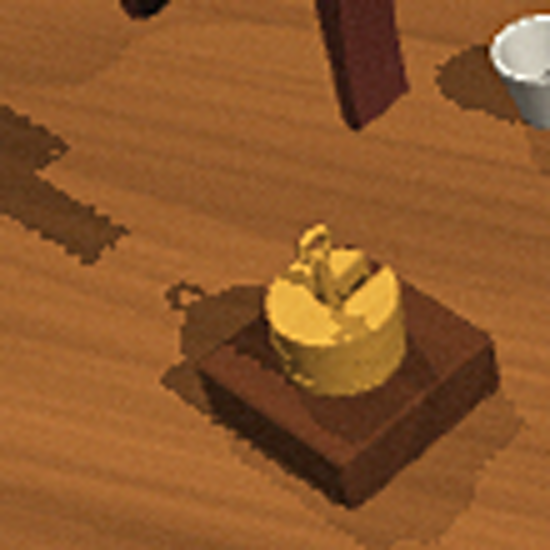

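```bash
python3 -m jog '[{"linear":[0.022,0.0427,0],"rotation":[0,0,0]},{"linear":[0.022,0.0427,0],"rotation":[0,0,0]},{"linear":[0.022,0.0427,0],"rotation":[0,0,0]},{"linear":[0.022,0.0427,0],"rotation":[0,0,0]},{"linear":[0.022,0.0427,0],"rotation":[0,0,0]},{"linear":[0.022,0.0427,0],"rotation":[0,0,0]},{"linear":[0.022,0.0427,0],"rotation":[0,0,0]},{"linear":[0.022,0.0427,0],"rotation":[0,0,0]}]'
python3 -m jog '[{"linear":[0,0,0.03],"rotation":[0,0,0]},{"linear":[0,0,0.02],"rotation":[0,0,0]},{"linear":[0,0,0.01],"rotation":[0,0,0]},{"linear":[0,0,0],"rotation":[0,0,0]},{"linear":[0,0,0],"rotation":[0,0,0]}]'
python3 - <<'E'
from h import *
go(499.4,9.7,79.6,72.8)
E
```

```text
time_s: 21.73
tool_pos: [496.1, 11.5, 195.6]
ee_rot: [-0.002, 0.152, 0.988, -0.0]
contact_force: [-0.1, 0.0, 0.1]
opening: 87.7
grasp_force: 0.0
time_s: 22.15
tool_pos: [497.2, 10.0, 160.4]
ee_rot: [-0.001, 0.152, 0.988, -0.0]
contact_force: [-0.6, -1.0, -0.2]
opening: 87.5
grasp_force: 0.0
t 22.1 pos [497.2  10.  160.4] phi 72.5 tz [-0.002  0.    -1.   ] shift [-0.004   0.0007  0.1347] turn -0.0009 F [-0.6 -1.  -0.2] open 87.5 g 0.0 q [-0.    0.36  1.97 -0.    0.81 -1.27]
```

```bash
python3 -m jog '[{"linear":[-0.002,0,0.03],"rotation":[0,0,0]},{"linear":[0,0,0.04],"rotation":[0,0,0]},{"linear":[0,0,0.04],"rotation":[0,0,0]},{"linear":[0,0,0.02],"rotation":[0,0,0]},{"linear":[0,0,0],"rotation":[0,0,0]},{"linear":[0,0,0],"rotation":[0,0,0]},{"linear":[0,0,0],"rotation":[0,0,0]}]'
python3 -m jog '[{"linear":[0,0,0],"rotation":[0,0,0]},{"linear":[0,0,0],"rotation":[0,0,0]},{"linear":[0,0,0],"rotation":[0,0,0]},{"linear":[0,0,0],"rotation":[0,0,0]},{"linear":[0,0,0],"rotation":[0,0,0]},{"linear":[0,0,0],"rotation":[0,0,0]},{"linear":[0,0,0],"rotation":[0,0,0]},{"linear":[0,0,0],"rotation":[0,0,0]}]' 0
python3 -m jog '[{"linear":[0,0,-0.02],"rotation":[0,0,0]},{"linear":[0,0,-0.03],"rotation":[0,0,0]},{"linear":[0,0,-0.03],"rotation":[0,0,0]},{"linear":[0,0,-0.02],"rotation":[0,0,0]},{"linear":[0,0,0],"rotation":[0,0,0]},{"linear":[0,0,0],"rotation":[0,0,0]}]'
python3 - <<'E'
from h import *
go(508.2,177.5,140,72.8)
E
```

```text
time_s: 22.73
tool_pos: [499.7, 9.6, 84.2]
ee_rot: [0.001, 0.152, 0.988, 0.0]
contact_force: [-0.8, -0.5, -0.5]
opening: 87.8
grasp_force: 0.0
time_s: 23.4
tool_pos: [499.2, 9.8, 83.6]
ee_rot: [0.0, 0.152, 0.988, 0.0]
contact_force: [-1.6, -0.5, 5.7]
opening: 58.1
grasp_force: 30.0
time_s: 23.9
tool_pos: [499.0, 9.9, 143.3]
ee_rot: [0.0, 0.152, 0.988, 0.0]
contact_force: [-0.9, 0.4, -2.0]
opening: 58.3
grasp_force: 30.0
t 23.9 pos [499.    9.9 143.3] phi 72.5 tz [ 0.001 -0.    -1.   ] shift [0.0693 0.2711 0.0055] turn -0.0008 F [-0.9  0.4 -2. ] open 58.3 g 30.0 q [-0.    0.39  1.98 -0.    0.77 -1.27]
```

```bash
python3 -m jog '[{"linear":[0.0087,0.0339,0],"rotation":[0,0,0]},{"linear":[0.0087,0.0339,0],"rotation":[0,0,0]},{"linear":[0.0087,0.0339,0],"rotation":[0,0,0]},{"linear":[0.0087,0.0339,0],"rotation":[0,0,0]},{"linear":[0.0087,0.0339,0],"rotation":[0,0,0]},{"linear":[0.0087,0.0339,0],"rotation":[0,0,0]},{"linear":[0.0087,0.0339,0],"rotation":[0,0,0]},{"linear":[0.0087,0.0339,0],"rotation":[0,0,0]}]'
python3 -m jog '[{"linear":[0,0,0.02],"rotation":[0,0,0]},{"linear":[0,0,0.025],"rotation":[0,0,0]},{"linear":[0,0,0.015],"rotation":[0,0,0]},{"linear":[0,0,0],"rotation":[0,0,0]},{"linear":[0,0,0],"rotation":[0,0,0]},{"linear":[0,0,0],"rotation":[0,0,0]}]'
python3 - <<'E'
from h import *
go(508.2,177.5,94,72.8)
E
```

```text
time_s: 24.57
tool_pos: [507.0, 178.4, 141.6]
ee_rot: [-0.001, 0.152, 0.988, -0.001]
contact_force: [0.3, -0.1, -1.2]
opening: 58.4
grasp_force: 30.0
time_s: 25.07
tool_pos: [508.0, 177.1, 107.1]
ee_rot: [-0.0, 0.152, 0.988, -0.0]
contact_force: [-0.2, 0.0, -1.3]
opening: 58.3
grasp_force: 30.0
t 25.1 pos [508.  177.1 107.1] phi 72.5 tz [-0.001 -0.    -1.   ] shift [-0.0002  0.0007  0.0218] turn -0.0009 F [-0.2  0.  -1.3] open 58.3 g 30.0 q [ 0.31  0.5   1.91 -0.    0.74 -0.95]
```

```bash
python3 -m jog '[{"linear":[0,0,0.01],"rotation":[0,0,0]},{"linear":[0,0,0.006],"rotation":[0,0,0]},{"linear":[0,0,0.002],"rotation":[0,0,0]},{"linear":[0,0,0],"rotation":[0,0,0]},{"linear":[0,0,0],"rotation":[0,0,0]}]'
python3 -m jog '[{"linear":[0,0,0.0025],"rotation":[0,0,0]},{"linear":[0,0,0],"rotation":[0,0,0]},{"linear":[0,0,0],"rotation":[0,0,0]}]'
python3 -m jog '[{"linear":[0,0,0.002],"rotation":[0,0,0]},{"linear":[0,0,0],"rotation":[0,0,0]},{"linear":[0,0,0],"rotation":[0,0,0]}]'
```

```text
time_s: 25.48
tool_pos: [508.0, 177.6, 96.5]
ee_rot: [0.0, 0.152, 0.988, 0.0]
contact_force: [-0.5, 0.3, -1.6]
opening: 58.2
grasp_force: 30.0
time_s: 25.73
tool_pos: [508.0, 177.6, 95.0]
ee_rot: [0.0, 0.152, 0.988, 0.0]
contact_force: [0.4, 0.3, -1.0]
opening: 58.4
grasp_force: 30.0
time_s: 25.98
tool_pos: [508.0, 177.6, 93.7]
ee_rot: [-0.0, 0.152, 0.988, -0.0]
contact_force: [-0.8, 0.5, -1.2]
opening: 58.6
grasp_force: 30.0
```

```bash
python3 -m jog '[{"linear":[0,0,0.0015],"rotation":[0,0,0]},{"linear":[0,0,0],"rotation":[0,0,0]},{"linear":[0,0,0],"rotation":[0,0,0]}]'
python3 -m jog '[{"linear":[0,0,0],"rotation":[0,0,0]},{"linear":[0,0,0],"rotation":[0,0,0]},{"linear":[0,0,0],"rotation":[0,0,0]},{"linear":[0,0,0],"rotation":[0,0,0]},{"linear":[0,0,0],"rotation":[0,0,0]},{"linear":[0,0,0],"rotation":[0,0,0]}]' 100
python3 -m jog '[{"linear":[0,0,-0.02],"rotation":[0,0,0]},{"linear":[0,0,-0.04],"rotation":[0,0,0]},{"linear":[0,0,-0.06],"rotation":[0,0,0]},{"linear":[0,0,-0.06],"rotation":[0,0,0]},{"linear":[0,0,0],"rotation":[0,0,0]},{"linear":[0,0,0],"rotation":[0,0,0]},{"linear":[0,0,0],"rotation":[0,0,0]},{"linear":[0,0,0],"rotation":[0,0,0]}]'
python3 - <<'E'
from h import *
go(508.2,177.5,94,72.8)
sc=manip.snapshot("scene")[:,:,::-1].copy(); cv2.imwrite("pics/s6.png",sc)
E
```

```text
time_s: 26.23
tool_pos: [508.2, 177.6, 93.6]
ee_rot: [0.0, 0.152, 0.988, 0.0]
contact_force: [-2.5, -0.5, 6.2]
opening: 58.3
grasp_force: 30.0
time_s: 26.73
tool_pos: [508.0, 177.6, 92.8]
ee_rot: [-0.0, 0.152, 0.988, -0.0]
contact_force: [-0.3, 0.1, 0.1]
opening: 87.6
grasp_force: 0.0
time_s: 27.4
tool_pos: [507.1, 177.3, 200.0]
ee_rot: [-0.001, 0.152, 0.988, -0.0]
contact_force: [-0.9, 0.1, -0.1]
opening: 88.0
grasp_force: 0.0
t 27.4 pos [507.1 177.3 200. ] phi 72.5 tz [-0.002 -0.001 -1.   ] shift [-0.002   0.001   0.1766] turn -0.0008 F [-0.9  0.1 -0.1] open 88.0 g 0.0 q [ 0.31  0.36  1.86  0.    0.93 -0.95]
```

View pics/s6.png

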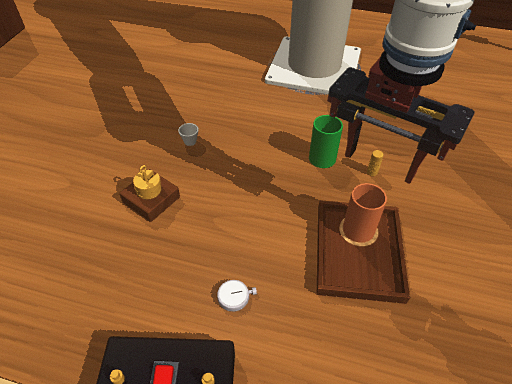

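The cup is upright and centred on its pad (about pixel 361,232). The masses are stacked on the hanger (147,184) and the bystanders have not moved.

```bash
python3 -c "
from plant import manip
print(manip.hand_in())"
```

```text
the job is handed in; nothing more can be done
None
```

The job is handed in (no verdict was returned): the spare mass lies flat on the lower mass round the stem with slots opposite, and the cup is upright on its cork pad; I matched the lower mass's slot as pictured, pointing away from the robot, not "towards the robot" as the text says.

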